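Load the analyser tray in reverse order

TASK

Move the four closed soil-sample pots from the aluminium carrier into the four pockets of the analyser's white tray, in reverse order: the pot nearest the carrier's black knob goes into the pocket farthest from the tray's loop handle, the next pot into the next pocket, and so on, until the pot farthest from the knob stands nearest the loop handle. Set each pot down upright on the floor of its own pocket; do not drop or tip any.

Things in the scene. Friction and masses are not known exactly. Their poses are not given: they have to be found in the camera images.
- pot_a: Closed sample pot, loose: white round bottle, 34 diameter, 94 tall, nearly one width all the way up; grip anywhere 25 to 70 above the underside (mm). About 90 g, give or take a third. Origin: centre of the underside, z up the pot. Starts upright on seat_a, its underside 16 mm above the table.
- pot_b: Closed sample pot, loose: short wide round jar, white, 48 diameter (grey lid 49), 50 tall; grip 20 to 45 above the underside (mm). About 120 g, give or take a third. Origin: centre of the underside, z up the pot. Starts upright on seat_b, its underside 16 mm above the table.
- pot_c: Closed sample pot, loose: white square bottle, 40 x 40 (flat sides along its x and y, which start along and across the row), 60 tall, with a round cap 30 diameter up to 74; grip the flats 20 to 50 above the underside (mm). About 120 g, give or take a third. Origin: centre of the underside, z up the pot. Starts upright on seat_c, its underside 16 mm above the table.
- pot_d: Closed sample pot, loose: white round bottle, 42 diameter up to 56, narrowing to a grey cap 24 diameter, 86 tall in all; grip 20 to 50 above the underside (mm). About 110 g, give or take a third. Origin: centre of the underside, z up the pot. Starts upright on seat_d, its underside 16 mm above the table.
- seat_a: Fixed black rubber disc on the carrier, 58 mm diameter, 4 mm thick, on which pot_a (the tall slim round bottle) starts. Origin: centre of its underside, 12 mm above the table; its y runs along the row. The four seats lie in one straight row, 66 mm apart, in any order.
- seat_b: Fixed black rubber disc on the carrier, 58 mm diameter, 4 mm thick, on which pot_b (the squat round jar) starts. Origin: centre of its underside, 12 mm above the table; its y runs along the row. The four seats lie in one straight row, 66 mm apart, in any order.
- seat_c: Fixed black rubber disc on the carrier, 58 mm diameter, 4 mm thick, on which pot_c (the square bottle) starts. Origin: centre of its underside, 12 mm above the table; its y runs along the row. The four seats lie in one straight row, 66 mm apart, in any order.
- seat_d: Fixed black rubber disc on the carrier, 58 mm diameter, 4 mm thick, on which pot_d (the round bottle with sloping shoulders) starts. Origin: centre of its underside, 12 mm above the table; its y runs along the row. The four seats lie in one straight row, 66 mm apart, in any order.
- knob: Black round knob, 26 mm diameter, 44 tall, fixed on one end (either) of the carrier, in line with the seats, 53 mm from the nearest seat centre. The carrier is a fixed aluminium plate 76 x 340 x 12 mm; its other end has only a low bar, 8 mm tall. Origin: centre of the knob's foot, 12 mm above the table.
- tray: Analyser's white tray, fixed, 72 x 270 mm, with a steel loop handle 40 mm tall across it beyond its +y end, at y = +153 mm. Four open pockets in a row along y, each 60 x 60 mm inside, centres at x = 0, y = +99, +33, -33, -99 mm; walls 6 mm thick, tops 10 mm and pocket floors 5 mm above the table. Origin: middle of the row of pockets, at table height.
Mind the look-alikes: they are no part of the job. What is shaped like the pot_c but orange is not meant.

How it is judged (in metres and radians):
At the end, for the whole second after the job is handed in: Each pot stands upright (within 0.1 rad) and at rest on the floor of its own pocket, its centre within 15 mm of the pocket's centre in x and y, the pot that started k-th from the knob standing in the k-th pocket counted from the end away from the loop handle (x of pot_a in the frame of tray between -0.015 and 0.015 m and z of each of pot_a, pot_b, pot_c, pot_d in the frame of tray below 0.008 m and angle between each of pot_a, pot_b, pot_c, pot_d's own z axis and vertical below 0.1 rad and linear speed of each of pot_a, pot_b, pot_c, pot_d below 0.02 m/s and ((horizontal distance between seat_a and knob between 0.033 and 0.073 m and y of pot_a in the frame of tray between -0.114 and -0.084 m) or (horizontal distance between seat_a and knob between 0.099 and 0.139 m and y of pot_a in the frame of tray between -0.048 and -0.018 m) or (horizontal distance between seat_a and knob between 0.165 and 0.205 m and y of pot_a in the frame of tray between 0.018 and 0.048 m) or (horizontal distance between seat_a and knob between 0.231 and 0.271 m and y of pot_a in the frame of tray between 0.084 and 0.114 m)) and x of pot_b in the frame of tray between -0.015 and 0.015 m and ((horizontal distance between seat_b and knob between 0.033 and 0.073 m and y of pot_b in the frame of tray between -0.114 and -0.084 m) or (horizontal distance between seat_b and knob between 0.099 and 0.139 m and y of pot_b in the frame of tray between -0.048 and -0.018 m) or (horizontal distance between seat_b and knob between 0.165 and 0.205 m and y of pot_b in the frame of tray between 0.018 and 0.048 m) or (horizontal distance between seat_b and knob between 0.231 and 0.271 m and y of pot_b in the frame of tray between 0.084 and 0.114 m)) and x of pot_c in the frame of tray between -0.015 and 0.015 m and ((horizontal distance between seat_c and knob between 0.033 and 0.073 m and y of pot_c in the frame of tray between -0.114 and -0.084 m) or (horizontal distance between seat_c and knob between 0.099 and 0.139 m and y of pot_c in the frame of tray between -0.048 and -0.018 m) or (horizontal distance between seat_c and knob between 0.165 and 0.205 m and y of pot_c in the frame of tray between 0.018 and 0.048 m) or (horizontal distance between seat_c and knob between 0.231 and 0.271 m and y of pot_c in the frame of tray between 0.084 and 0.114 m)) and x of pot_d in the frame of tray between -0.015 and 0.015 m and ((horizontal distance between seat_d and knob between 0.033 and 0.073 m and y of pot_d in the frame of tray between -0.114 and -0.084 m) or (horizontal distance between seat_d and knob between 0.099 and 0.139 m and y of pot_d in the frame of tray between -0.048 and -0.018 m) or (horizontal distance between seat_d and knob between 0.165 and 0.205 m and y of pot_d in the frame of tray between 0.018 and 0.048 m) or (horizontal distance between seat_d and knob between 0.231 and 0.271 m and y of pot_d in the frame of tray between 0.084 and 0.114 m))); the robot touches nothing.
It fails at once if a pot is tipped over (angle between any of pot_a, pot_b, pot_c, pot_d's own z axis and vertical above 0.7 rad).
It fails at once if a pot is dropped (falls free at more than 0.7 m/s, about 25 mm) ((linear speed of pot_a above 0.7 m/s and contact force between anything else and pot_a below 0.02 N) or (linear speed of pot_b above 0.7 m/s and contact force between anything else and pot_b below 0.02 N) or (linear speed of pot_c above 0.7 m/s and contact force between anything else and pot_c below 0.02 N) or (linear speed of pot_d above 0.7 m/s and contact force between anything else and pot_d below 0.02 N)).
It also fails if it takes over 120 s, if anything falls off the work surface, if the arm or the gripper's body presses on something with over 40 N, if the wrist force passes 120 N, or if a joint passes its speed limit or range.

ROBOT

A 7-joint arm with a two-finger parallel gripper is mounted at the origin on the work surface. World frame = base frame: x ahead of the robot, y to its left, z up, the work surface at z = 0. Lengths are in mm, angles in rad, forces in N, time in s.
With the tool pointing down it reaches from about 400 to 900 mm from the base axis. Payload 5.6 kg.
Tool frame: the origin (TCP) lies midway between the tips of the shut fingers; the grasp point (between the pads) lies 19 mm behind it; z points along the fingers, y is the line along which they close (so a half turn about z gives the same grasp; the last joint's range is limited). The gripper opens to 92 mm and grips with 3 to 60 N. Pads are 20 mm wide; open, the fingers measure 128 mm over their backs; the gripper's body (75 mm by 189 mm) begins 69 mm behind the grasp point.
Start: joints at [-1.307, 0.468, -0.012, 1.603, 0.006, 1.071, -0.056], TCP at [196.349, 619.643, 179.992] pointing down, gripper open.
Joint ranges: [-2.53, 2.53], [-0.31, 2.02], [-1.57, 1.55], [0.28, 2.44], [-1.29, 4.43], [0.15, 1.84], [-2.92, 2.92]. Speed limits (rad/s): [2.57, 2.57, 3.14, 3.14, 3.14, 3.14, 3.14].

INTERFACE

Orientations are given as a rotation vector (axis times angle).
In Python, from cell import robot, grip, kin, viewer gives the robot as it stands. Calls block until the motion is done:
- robot.movep(position, orientation): joint-space move of the TCP to a pose.
- robot.servo_line(position, feed=150, rotation=None): straight line of the TCP; rotation=None keeps the orientation; feed is the mean speed in mm/s.
- robot.goto_joints(angles): joint-space move.
- grip(opening, newtons=None): opening from 0.0 (shut) to 1.0 (fully open); newtons is the grip in N (None keeps the last); returns when the fingers have stopped.
- robot.hold(seconds).
- kin.ik(position, orientation): joint angles nearest the present ones, or None.
- robot.observe(): the state.
- viewer.read_camera(name): name is "scene" or "top"; returns the picture (480x640x3 uint8, red, green, blue); there is no depth.
- viewer.camera_info(name): a dict with "camera_matrix" (3x3 intrinsics, pixels), "R" (3x3) and "t" (3): a world point X has camera coordinates R X + t. Camera axes: x right, y down, z forward; pixel columns grow to the right and rows downward; lengths in mm; the calibration is good to about 2 mm. A picture is of the moment at which its call begins. camera_info takes no time and is no camera call.
A pose or a line that the arm cannot do raises robot.IKError and nothing moves.
- robot.job_done(): hands the job in; it is judged then, once.
Trained networks look in the newest picture that a camera, given by its name, has taken for a name from the list of things; names that differ only in an ending like _2 or _b are one class to them, and where a whole thing is asked for, a point or a joint stands for the part that bears it (a point fixed in the world has none). Each returns a list of dicts, best first, with "confidence" (0 to 1); they miss things now and then, are a little off and sometimes report something else, mostly with a low value. They report only what shows in the picture. A call takes as long as a camera call. They do not tell look-alikes from the thing itself.
- viewer.silhouettes(name, camera): "mask" (480x640 bool, what is visible of it).
- viewer.pinpoint(name, camera): "at" ([x, y, z] in mm, in the coordinates of the camera as it stood for that picture, good to about 4 mm: a listed point, or the origin of a listed thing).
The state is a dict: "t": time; "joints": joint angles; "joint_velocities": joint speeds; "joint_torque": joint torques, N m; "tcp_pos": TCP position; "tcp_rot": TCP orientation; "contact_force": force on the tool from outside, world axes, zero at the start; "wrist_torque": the same for the moment, N m; "grip_width": opening from 0.0 (shut) to 1.0 (fully open); "grip_force": force on a finger pad.
Only numpy, scipy, OpenCV 4.12 (cv2) and the standard library are available. Lean on these libraries where they do the work, as an engineer would, in place of code of your own. Each camera call takes 0.05 s, during which the arm holds its last target. There are 200 camera calls.

## Working session

There is one attempt and no reset: what is moved stays moved. The work goes in short steps, each a Python script; the robot and the scene stay as the last script left them, time stands still between calls to the robot, and variables do not carry over. Pictures are saved under pics/ and viewed, at most 14 in all, crops included, and the job is handed in when it is done.

```bash
mkdir -p pics; python3 - <<'E'
from cell import robot, grip, kin, viewer
import cv2, numpy as np
for c in ("scene","top"):
    im=viewer.read_camera(c); cv2.imwrite(f"pics/{c}0.png",im[:,:,::-1])
    i=viewer.camera_info(c); R=np.array(i["R"]);t=np.array(i["t"]); print(c,(-R.T@t).round())
    for n in ["pot_a","pot_b","pot_c","pot_d","seat_a","knob","tray"]:
        for d in viewer.pinpoint(n,c):
            p=np.array(d["at"]); q=np.array(i["camera_matrix"])@p
            print(n,round(d["confidence"],2),(R.T@(p-t)).round(1),(q[:2]/q[2]).round())
E
```

```text
scene [ 861. -657.  537.]
pot_a 0.98 [ 548.8 -241.7   14.7] [263. 329.]
pot_a 0.77 [ 517.6 -300.    20.3] [225. 343.]
pot_a 0.76 [ 610.8 -124.4   17.3] [329. 299.]
pot_a 0.7 [ 394.2 -236.4    4.1] [193. 301.]
pot_a 0.64 [467.2  23.3   4. ] [301. 242.]
pot_a 0.56 [ 574.7 -179.9   20.3] [296. 309.]
pot_b 0.98 [ 548.8 -241.7   14.7] [263. 329.]
pot_b 0.77 [ 517.6 -300.    20.3] [225. 343.]
pot_b 0.76 [ 610.8 -124.4   17.3] [329. 299.]
pot_b 0.7 [ 394.2 -236.4    4.1] [193. 301.]
pot_b 0.64 [467.2  23.3   4. ] [301. 242.]
pot_b 0.56 [ 574.7 -179.9   20.3] [296. 309.]
pot_c 0.98 [ 548.8 -241.7   14.7] [263. 329.]
pot_c 0.77 [ 517.6 -300.    20.3] [225. 343.]
pot_c 0.76 [ 610.8 -124.4   17.3] [329. 299.]
pot_c 0.7 [ 394.2 -236.4    4.1] [193. 301.]
pot_c 0.64 [467.2  23.3   4. ] [301. 242.]
pot_c 0.56 [ 574.7 -179.9   20.3] [296. 309.]
pot_d 0.98 [ 548.8 -241.7   14.7] [263. 329.]
pot_d 0.77 [ 517.6 -300.    20.3] [225. 343.]
pot_d 0.76 [ 610.8 -124.4   17.3] [329. 299.]
pot_d 0.7 [ 394.2 -236.4    4.1] [193. 301.]
pot_d 0.64 [467.2  23.3   4. ] [301. 242.]
pot_d 0.56 [ 574.7 -179.9   20.3
[... 1256 characters left out ...]
10.]
pot_c 0.64 [ 548.2 -245.    16.3] [423. 223.]
pot_c 0.63 [ 518.9 -301.5   14. ] [449. 238.]
pot_c 0.17 [ 579.8 -186.2   11.8] [395. 209.]
pot_d 0.95 [469.2  17.6   1.9] [301. 257.]
pot_d 0.87 [ 607.9 -125.4   17.7] [368. 195.]
pot_d 0.85 [ 3.926e+02 -2.407e+02 -2.000e-01] [419. 296.]
pot_d 0.79 [ 575.  -180.4   18.4] [393. 210.]
pot_d 0.64 [ 548.2 -245.    16.3] [423. 223.]
pot_d 0.63 [ 518.9 -301.5   14. ] [449. 238.]
pot_d 0.17 [ 579.8 -186.2   11.8] [395. 209.]
seat_a 0.72 [ 606.1 -124.3   15.2] [367. 196.]
seat_a 0.67 [ 543.4 -243.8   14.7] [422. 226.]
seat_a 0.6 [ 518.3 -300.3   14.1] [448. 238.]
knob 0.61 [ 495.1 -350.7   13.8] [472. 249.]
tray 0.57 [568.6 201.3  -1.6] [219. 210.]
```

View pics/scene0.png

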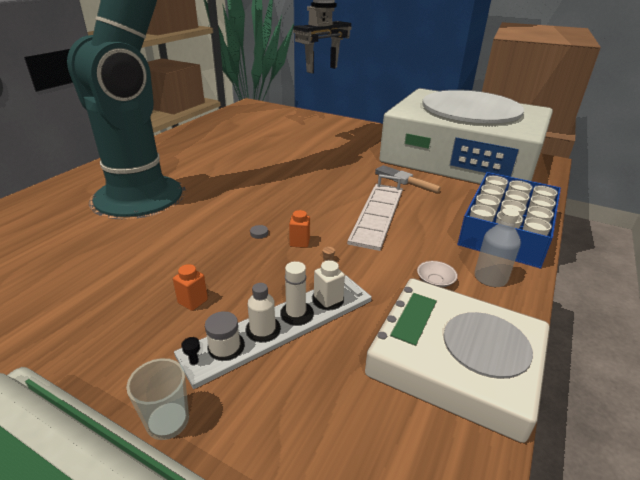

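View pics/top0.png

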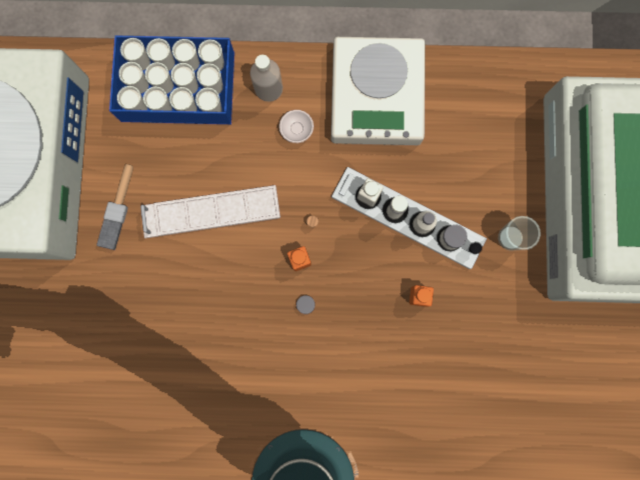

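```bash
python3 - <<'E'
import cv2,numpy as np
a=cv2.imread("pics/scene0.png")[220:380,160:360]; cv2.imwrite("pics/crop_s.png",cv2.resize(a,None,fx=3.7,fy=3.7,interpolation=2))
b=cv2.imread("pics/top0.png"); cv2.imwrite("pics/crop_t.png",cv2.resize(b[130:290,160:320],None,fx=3.7,fy=3.7,interpolation=2))
E
```

```text
(no output)
```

View pics/crop_s.png

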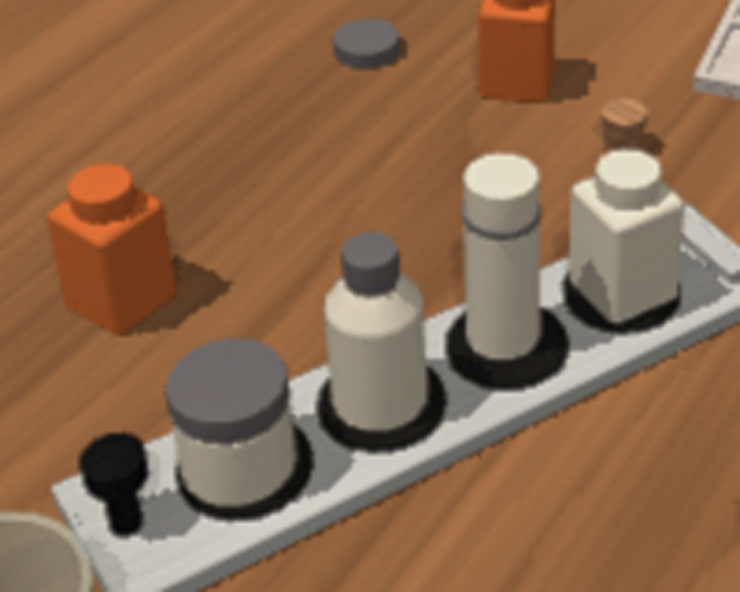

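View pics/crop_t.png

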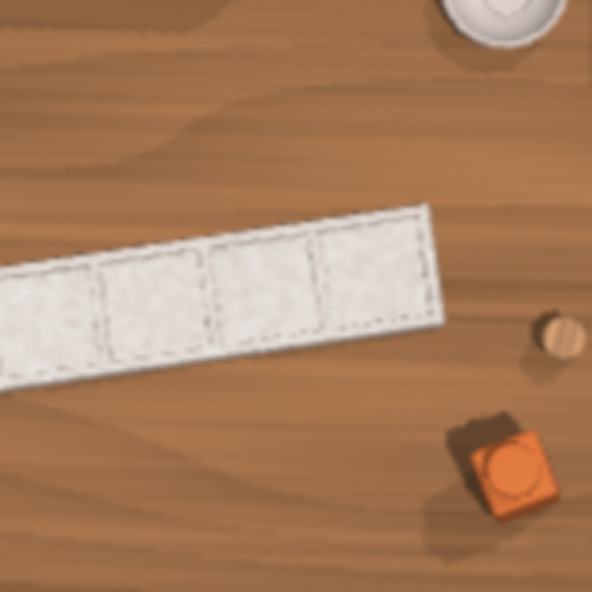

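The pots on the carrier, counted from the knob, are at these scene pixels: jar b (224,340), shouldered d (262,315), tall a (297,295), square c (329,287). The knob is at (192,350). The orange square bottles at scene (190,288) and (300,230) are look-alikes. The white square bottle at (329,287) on the carrier is pot_c, and the crop confirms it. The tray's loop handle is at its left end, top (147,220).

```bash
cat > h.py <<'E'
from cell import robot, grip, kin, viewer
import cv2, numpy as np
def cam(c):
    i=viewer.camera_info(c); return np.array(i["camera_matrix"]),np.array(i["R"]),np.array(i["t"])
def back(c,uv,z):
    K,R,t=cam(c); C=-R.T@t
    d=(R.T@np.linalg.inv(K)@np.c_[uv,np.ones(len(uv))].T).T
    return C+d*((z-C[2])/d[:,2])[:,None]
def pins(n,c):
    K,R,t=cam(c); return [(d["confidence"],R.T@(np.array(d["at"])-t)) for d in viewer.pinpoint(n,c)]
E
python3 - <<'E'
from h import *
obs=[]; kn=[]; tr=[]
for k in range(5):
    for c in ("scene","top"):
        viewer.read_camera(c)
        obs+=[p for q,p in pins("pot_a",c) if q>.4]
        kn+=[p for q,p in pins("knob",c)[:1]]; tr+=[p for q,p in pins("tray",c)[:1]]
print("tray pin",np.median(tr,0),"spread",np.std(tr,0)); kn=np.median(kn,0); print("knob",kn)
rough=np.array([[518,-301],[548,-242],[575,-180],[609,-124]])
m=np.array([np.median([o[:2] for o in obs if np.hypot(*(o[:2]-r))<20],0) for r in rough]); print(m)
P=np.vstack([kn[:2],m]); s=np.array([0,53,119,185,251.])
# rigid fit of points s*u+o
Q=P-P.mean(0); sc=s-s.mean(); u=(sc[:,None]*Q).sum(0); u/=np.hypot(*u); o=P.mean(0)-s.mean()*u
print("u",u,"fit",(o+s[:,None]*u).round(1),"res",(P-(o+s[:,None]*u)).round(1))
for c in ("scene","top"):
    K,R,t=cam(c)
    for d in viewer.silhouettes("tray",c)[:1]:
        mk=d["mask"].astype(np.uint8); mk2=cv2.morphologyEx(mk,cv2.MORPH_OPEN,np.ones((9,9)))
        uv=cv2.findContours(mk2,0,1)[0]; uv=max(uv,key=cv2.contourArea)[:,0]
        X=back(c,uv+0.,10)[:,:2].astype(np.float32); print(c,d["confidence"],cv2.minAreaRect(X))
        b=cv2.boxPoints(cv2.minAreaRect(X)); print(b.round(1))
    im=cv2.imread(f"pics/{c}0.png"); im[mk>0]=im[mk>0]//2+np.array([0,100,0],np.uint8); cv2.imwrite(f"pics/m_{c}.png",im)
E
```

```text
tray pin [5.69442792e+02 2.07309998e+02 2.46220267e-01] spread [3.06591883 2.68906339 3.53743915]
knob [ 496.05120818 -348.08838201   16.27697671]
[[ 517.18403802 -301.55351274]
 [ 546.97490832 -242.99813283]
 [ 573.91634029 -180.74718076]
 [ 611.65885674 -124.31999132]]
u [0.45243129 0.89179927] fit [[ 494.1 -348. ]
 [ 518.1 -300.7]
 [ 548.  -241.9]
 [ 577.8 -183. ]
 [ 607.7 -124.1]] res [[ 1.9 -0.1]
 [-0.9 -0.8]
 [-1.  -1.1]
 [-3.9  2.3]
 [ 4.  -0.2]]
scene 0.74 ((567.3875122070312, 214.46546936035156), (75.91072845458984, 307.4604797363281), 9.894882202148438)
[[503.6 359.4]
 [556.4  56.5]
 [631.2  69.5]
 [578.4 372.4]]
top 0.78 ((564.7190551757812, 220.4010009765625), (74.13436889648438, 300.18133544921875), 10.050674438476562)
[[502.  361.7]
 [554.4  66.1]
 [627.4  79.1]
 [575.  374.7]]
```

```bash
cat > fit.py <<'E'
from h import *
from scipy.optimize import minimize
S=4
def proj(c,X):
    K,R,t=cam(c); q=(K@(R@X.T+t[:,None])).T; return q[:,:2]/q[:,2:]
def hull(m,c,X):
    p=((proj(c,X)+.5)*S-.5); h=cv2.convexHull(np.round(p*16).astype(np.int32))
    cv2.fillPoly(m,[h],1,shift=4)
A=np.linspace(0,2*np.pi,40)
circ=lambda r,x,y,z:np.c_[x+r*np.cos(A),y+r*np.sin(A),0*A+z]
box=lambda w,l,y,z0,z1:np.array([[sx*w/2,y+sy*l/2,z] for sx in(-1,1) for sy in(-1,1) for z in(z0,z1)])
cyl=lambda r,y,z0,z1:np.r_[circ(r,0,y,z0),circ(r,0,y,z1)]
def tray(e): return [box(72,270,0,0,10)]
def carrier(e): # origin knob, +y along the row
    y=[53,119,185,251]
    return [box(76,340,132+e,0,12),cyl(24.2,y[0],16,66),cyl(21,y[1],16,72),cyl(12,y[1],72,102),
      cyl(17,y[2],16,110),box(40,40,y[3],16,76),cyl(15,y[3],76,90),cyl(13,0,40,56)]
def fit(parts,x0,win,cams,rm=None):
    obs={}
    for c in cams:
        im=cv2.imread(f"pics/{c}0.png"); im=cv2.resize(im,None,fx=S,fy=S,interpolation=cv2.INTER_CUBIC)
        hsv=cv2.cvtColor(im,cv2.COLOR_BGR2HSV); obs[c]=((hsv[:,:,1]<85)|(hsv[:,:,2]<45)).astype(np.uint8)
    def masks(v):
        R=np.array([[np.cos(v[2]),-np.sin(v[2]),0],[np.sin(v[2]),np.cos(v[2]),0],[0,0,1]])
        o={}
        for c in cams:
            m=np.zeros((480*S,640*S),np.uint8)
            for P in parts(v[3]): hull(m,c,P@R.T+[v[0],v[1],0])
            o[c]=m
        return o
    def cost(v):
        o=masks(v); s=0
        for c in cams:
            poly=np.array(win[c])*S; x0,y0=poly[0]; x1,y1=poly[1]
            s+=np.count_nonzero(o[c][y0:y1,x0:x1]!=obs[c][y0:y1,x0:x1])/S/S
        return s
    st=np.array(x0)+np.array([[0,0,0,0],[5,0,0,0],[0,5,0,0],[0,0,.03,0],[0,0,0,4]])
    r=minimize(cost,x0,method="Nelder-Mead",options=dict(initial_simplex=st,xatol=.05,fatol=.3,maxiter=300))
    return r.x,r.fun,masks(r.x),obs
E
python3 - <<'E'
from fit import *
wt=dict(scene=[(340,195),(402,255)],top=[(155,175),(292,250)])
wc=dict(scene=[(176,255),(380,388)],top=[(322,160),(495,275)])
vis=[]
for nm,f,x0,w in (("tray",tray,[568,206,.173,0],wt),("carrier",carrier,[494,-348,-.4695,0],wc)):
    for cams in (["top"],["scene"],["top","scene"]):
        x,fun,m,o=fit(f,x0,w,cams); print(nm,cams,x.round(3),round(fun))
    for c in cams:
        (a,b),(d,e)=w[c]; s=np.s_[b*S:e*S,a*S:d*S]
        g=np.dstack([m[c][s]*255,o[c][s]*255,0*m[c][s]]); vis.append(cv2.resize(g,(400,300)))
cv2.imwrite("pics/fit.png",np.vstack([np.hstack(vis[:2]),np.hstack(vis[2:])]))
E
```

```text
tray ['top'] [5.67646e+02 2.05506e+02 1.76000e-01 1.84700e+00] 101
tray ['scene'] [5.67585e+02 2.10771e+02 1.72000e-01 1.70100e+00] 22
tray ['top', 'scene'] [5.68067e+02 2.06449e+02 1.74000e-01 8.30000e-01] 169
carrier ['top'] [ 4.94874e+02 -3.48542e+02 -4.64000e-01  1.85940e+01] 90
carrier ['scene'] [ 4.93168e+02 -3.46851e+02 -4.63000e-01  2.33000e+00] 1158Traceback (most recent call last):
  File "<stdin>", line 7, in <module>
  File "fit.py", line 38, in fit
    r=minimize(cost,x0,method="Nelder-Mead",options=dict(initial_simplex=st,xatol=.05,fatol=.3,maxiter=300))
    res = _minimize_neldermead(fun, x0, args, callback, bounds=bounds,
                               **options)
    fxr = func(xr)
    fx = function(np.copy(x), *(wrapper_args + args))
  File "fit.py", line 32, in cost
    o=masks(v); s=0
  File "fit.py", line 28, in masks
    for P in parts(v[3]): hull(m,c,P@R.T+[v[0],v[1],0])
                          ~~~~^^^^^^^^^^^^^^^^^^^^^^^^^
  File "fit.py", line 7, in hull
    p=((proj(c,X)+.5)*S-.5); h=cv2.convexHull(np.round(p*16).astype(np.int32))
        ~~~~^^^^^
  File "fit.py", line 5, in proj
    K,R,t=cam(c); q=(K@(R@X.T+t[:,None])).T; return q[:,:2]/q[:,2:]
          ~~~^^^
  File "h.py", line 4, in cam
    i=viewer.camera_info(c); return np.array(i["camera_matrix"]),np.array(i["R"]),np.array(i["t"])
ValueError: time passes only in moves, steps and waits
```

```bash
sed -i 's/^def cam/import functools\n@functools.cache\ndef cam/' h.py; python3 - <<'E'
from fit import *
wt=dict(scene=[(340,190),(410,255)],top=[(155,175),(292,250)])
vis=[]
for c in ("top","scene"):
    x,fun,m,o=fit(tray,[568,207,.173,0],wt,[c]); print(c,x.round(3),round(fun))
    (a,b),(d,e)=wt[c]; s=np.s_[b*S:e*S,a*S:d*S]
    im=cv2.resize(cv2.imread(f"pics/{c}0.png"),None,fx=S,fy=S)[s].copy()
    cv2.drawContours(im,cv2.findContours(m[c][s].copy(),0,1)[0],-1,(0,0,255),1)
    g=np.dstack([m[c][s]*255,o[c][s]*255,0*m[c][s]])
    vis.append(np.hstack([cv2.resize(im,(400,300)),cv2.resize(g,(400,300))]))
cv2.imwrite("pics/fit.png",np.vstack(vis))
E
```

```text
top [5.67337e+02 2.06064e+02 1.74000e-01 2.43500e+00] 102
scene [5.67307e+02 2.11835e+02 1.72000e-01 1.92900e+00] 34
```

View pics/fit.png

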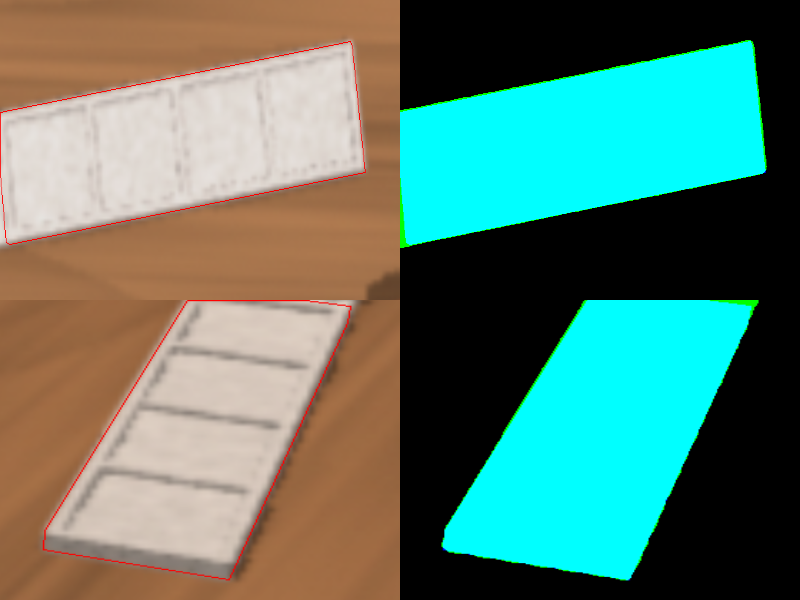

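```bash
cat >> h.py <<'E'
from scipy.spatial.transform import Rotation as Ro
CAR=(494.3,-347.9,-.466); TRAY=(567.5,208.5,.173)
def w(f,x,y):
    a,b,t=f; return np.array([a+x*np.cos(t)-y*np.sin(t), b+x*np.sin(t)+y*np.cos(t)])
def rots(yaw):   # tool y along frame x (either sign), z down
    o=[]
    for s in (1,-1):
        y=s*np.array([np.cos(yaw),np.sin(yaw),0]); z=np.array([0,0,-1.]); o.append(Ro.from_matrix(np.c_[np.cross(y,z),y,z]).as_rotvec())
    return o
def over(xy,z,yaw,flip):
    r=rots(yaw)[flip]; robot.movep([*xy,z],r); return r
def st():
    o=robot.observe(); print("t",round(o["t"],1),"tcp",np.round(o["tcp_pos"],1),"w",round(o["grip_width"]*92,1),"gf",round(o["grip_force"],1),"F",np.round(o["contact_force"],1)); return o
def pick(k,h,flip,N=20,car=CAR):
    p=w(car,0,53+66*k); over(p,230,car[2],flip); grip(1.0)
    zg=16+h-19
    robot.servo_line([*p,zg],feed=150); st(); grip(0.0,N); st()
    robot.servo_line([*p,zg+15],feed=60); robot.servo_line([*p,230],feed=200); return st()
def place(k,h,flip,off=(0,0),tray=TRAY):
    p=w(tray,off[0],-99+66*k+off[1]); over(p,230,tray[2],flip); zg=5+h-19
    robot.servo_line([*p,zg+25],feed=180); robot.servo_line([*p,zg+1.5],feed=40); st()
def release(k,h,width,off=(0,0),tray=TRAY):
    p=w(tray,off[0],-99+66*k+off[1])
    robot.servo_line([*p,5+h-19+.3],feed=15); grip(width); robot.servo_line([*p,230],feed=200); st()
E
python3 - <<'E'
from h import *
for f in (0,1):
    print([kin.ik([*w(CAR,0,y),40],rots(CAR[2])[f]) for y in (53,251)], [kin.ik([*w(TRAY,0,y),40],rots(TRAY[2])[f]) for y in (-99,99)])
E
```

```text
[array([-0.18010213,  0.73590857,  0.91366107,  1.87465513, -0.73784515,
        0.91090266,  0.62772474]), array([-0.33988426,  0.66983134,  0.67498185,  1.81335978, -0.54182033,
        0.85155396,  0.13200003])] [array([-0.6085353 ,  0.5863433 ,  0.48388726,  1.86714574, -0.37517614,
        0.77888666,  0.25038264]), array([-0.7843999 ,  0.6091956 ,  0.30481559,  1.76918962, -0.2417585 ,
        0.79992214, -0.18873708])]
[array([-0.36808941,  1.05161872,  1.33514609,  1.88414947, -1.11915559,
        1.21772409, -2.23630928]), array([ 0.87772928,  0.93069387, -1.11461194,  1.72954423,  0.93273887,
        1.11152706,  2.13147389])] [array([-1.08589828,  1.04661281,  1.33534195,  1.89418081, -1.11721422,
        1.21264515, -2.30723959]), array([-0.33303773,  0.62557859, -0.31068569,  1.73591944,  0.24766989,
        0.8186689 ,  2.55586128])]
```

```bash
python3 - <<'E'
from h import *
pick(2,45,0); 
for c in ("top","scene"): cv2.imwrite(f"pics/{c}1.png",viewer.read_camera(c)[:,:,::-1])
place(2,45,0); release(2,45,0.75)
robot.movep([*w(CAR,0,119),230],rots(CAR[2])[0])
for c in ("top","scene"): cv2.imwrite(f"pics/{c}2.png",viewer.read_camera(c)[:,:,::-1])
for c in ("top","scene"):
    print(c,[(round(q,2),p.round(1)) for q,p in pins("pot_a",c) if p[1]>100])
a=cv2.imread("pics/top2.png")[165:265,130:300]; b=cv2.imread("pics/scene2.png")[160:260,330:430]
cv2.imwrite("pics/v2.png",np.hstack([cv2.resize(a,(480,282),interpolation=2),cv2.resize(b,(282,282),interpolation=2)]))
E
```

```text
t 7.6 tcp [ 578.1 -182.9   42.9] w 91.8 gf 0.0 F [0.3 0.8 0. ]
t 8.6 tcp [ 577.3 -182.6   41.9] w 33.4 gf 19.9 F [-0.   0.6 -0.1]
t 10.0 tcp [ 576.7 -182.1  228.8] w 33.3 gf 19.9 F [ 0.1 -0.8 -1.4]
t 13.5 tcp [561.9 240.9  32.3] w 33.1 gf 19.9 F [ 0.3  0.5 -1. ]
t 15.6 tcp [561.  240.9 228.9] w 69.0 gf 0.0 F [ 0.4  0.5 -0.8]
top [(0.78, array([562.3, 242. ,   8.1]))]
scene [(0.57, array([563.5, 241.3,  11.5]))]
```

View pics/v2.png

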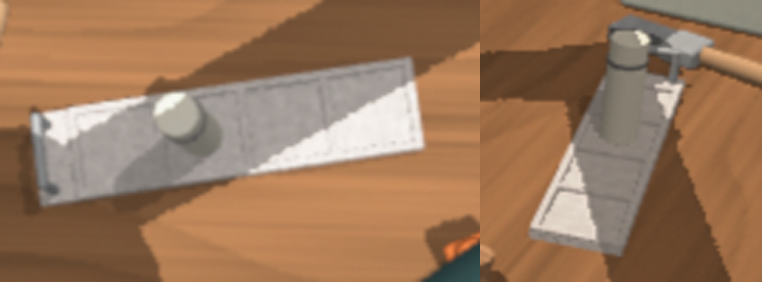

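Pot_a stands upright in the third pocket from the free end (crop ~(205,130)). Next I'll measure its offset from the tray in each camera.

```bash
cat > chk.py <<'E'
from fit import *
FT=dict(top=(567.3,206.1,.174),scene=(567.3,211.8,.172))
def chk(c,parts,k,near):
    """offset of a pot from its pocket, tray frame, as seen in camera c; parts: list of (r,z0,z1)"""
    best=None
    for d in viewer.silhouettes("pot_a",c):
        mk=cv2.resize(d["mask"].astype(np.uint8),None,fx=S,fy=S,interpolation=0)
        if abs(np.argwhere(mk)[:,::-1].mean(0)/S-proj(c,np.array([[*near,40.]]))[0]).max()<12: best=mk;break
    if best is None: return None
    def cost(v):
        m=np.zeros_like(best)
        for r,z0,z1 in parts: hull(m,c,np.r_[circ(r,*v,z0+5),circ(r,*v,z1+5)])
        return np.count_nonzero(m!=best)/S/S
    r=minimize(cost,near,method="Nelder-Mead",options=dict(initial_simplex=np.array(near)+[[0,0],[4,0],[0,4]],xatol=.1,fatol=.2))
    f=FT[c]; d=r.x-np.array(f[:2]); cs,sn=np.cos(f[2]),np.sin(f[2])
    return r.x.round(1),np.round([cs*d[0]+sn*d[1],-sn*d[0]+cs*d[1]-(-99+66*k)],1),round(r.fun)
E
python3 - <<'E'
from chk import *
for i in range(2):
  for c in ("top","scene"):
    viewer.read_camera(c); print(c,chk(c,[(17,0,94)],2,w(TRAY,0,33)))
E
```

```text
top (array([561. , 239.2]), array([-0.5,  0.6]), 24)
scene (array([560.8, 243.6]), array([-0.9, -0.5]), 71)
top (array([560.7, 239.6]), array([-0.7,  1.1]), 28)
scene (array([560.7, 246. ]), array([-0.6,  1.9]), 51)
```

```bash
python3 - <<'E'
from h import *
for k,h,wd in ((1,38,.75),(3,36,.75),(0,32,.85)):
    print("pot",k)
    o=pick(k,h,0)
    if o["grip_width"]*92<35: print("MISSED"); break
    place(k,h,0); release(k,h,wd)
robot.movep([*w(CAR,0,119),230],rots(CAR[2])[0])
for c in ("top","scene"): cv2.imwrite(f"pics/{c}3.png",viewer.read_camera(c)[:,:,::-1])
a=cv2.imread("pics/top3.png")[165:265,130:300]; b=cv2.imread("pics/scene3.png")[160:260,330:430]
cv2.imwrite("pics/v3.png",np.hstack([cv2.resize(a,(480,282),interpolation=2),cv2.resize(b,(282,282),interpolation=2)]))
from chk import chk
for c in ("top","scene"):
    for nm,k,p in (("b",0,[(24.2,0,50)]),("d",1,[(21,0,56),(12,56,86)]),("a",2,[(17,0,94)])): print(c,nm,chk(c,p,k,w(TRAY,0,-99+66*k)))
E
```

```text
pot 1
t 20.1 tcp [ 548.4 -241.9   35.9] w 91.8 gf 0.0 F [-0.2 -1.1  0.2]
t 21.0 tcp [ 547.6 -241.5   35. ] w 39.8 gf 20.0 F [0.  0.4 0.4]
t 22.4 tcp [ 547.2 -241.   228.8] w 39.8 gf 20.0 F [-0.3 -0.1 -0.9]
t 25.9 tcp [573.2 175.9  25.3] w 40.1 gf 20.0 F [ 0.6 -0.1 -0.6]
t 27.9 tcp [572.4 176.  228.9] w 68.9 gf 0.0 F [-0.2 -0.9  0.2]
pot 3
t 31.0 tcp [ 607.8 -123.9   33.9] w 91.9 gf 0.0 F [-0.  -0.8 -0.2]
t 31.9 tcp [ 607.3 -123.7   33.1] w 39.7 gf 20.0 F [ 0.  -0.3  0.3]
t 33.3 tcp [ 606.4 -123.2  228.8] w 40.3 gf 20.0 F [-0.7 -0.1 -1.8]
t 36.8 tcp [550.5 305.9  23.3] w 39.6 gf 20.0 F [ 0.5 -0.2 -1. ]
t 38.8 tcp [549.7 305.9 228.9] w 68.9 gf 0.0 F [-0.5 -0.6 -0.6]
pot 0
t 43.0 tcp [ 518.7 -300.9   29.8] w 91.9 gf 0.0 F [0.  0.3 0.6]
t 43.8 tcp [ 518.2 -300.6   29.1] w 47.2 gf 20.0 F [-0.3 -0.3  0.6]
t 45.2 tcp [ 517.5 -299.9  228.8] w 47.4 gf 20.0 F [ 0.8 -0.5 -1.7]
t 48.7 tcp [584.5 110.8  19.2] w 47.4 gf 20.0 F [ 0.2 -0.4 -2.2]
t 50.8 tcp [583.7 111.1 228.9] w 78.3 gf 0.0 F [ 0.4  1.  -0.1]
top b (array([586.2, 108.3]), array([ 1.7, -0.6]), 25)
top d (array([574.4, 173.6]), array([ 1.4, -0.2]), 36)
top a (array([560.8, 240.6]), array([-0.5,  2.1]), 27)
scene b (array([585. , 112.4]), array([ 0.4, -2. ]), 41)
scene d (array([567.4, 195.2]), array([-2.8, 16.6]), 214)
scene a (array([570.8, 194.2]), array([  0.5, -51. ]), 303)
```

View pics/v3.png

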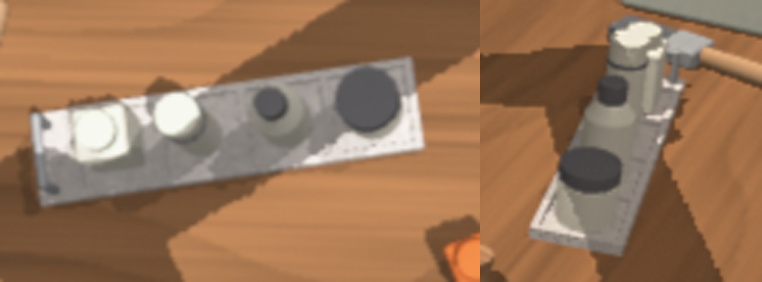

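All four pots stand upright in their pockets. In the top crop, from the handle: square c (98,130), tall a (180,118), shouldered d (275,108), jar b (368,98). The top camera puts the measured pots a, b and d within about 2 mm of centre. The poor scene fits for a and d come from the pots hiding each other.

```bash
python3 -c "
from cell import robot
print(robot.job_done())"
```

```text
the job is handed in; nothing more can be done
None
```

I moved all four pots into the tray in reverse order (from the free end: b, d, a, c) and handed the job in after about 51 s of robot time; all look upright, a, b and d measured within about 2 mm of centre, c was checked by eye only, and no verdict came back.

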